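# Let a tape roll down the packing-bench dispenser

## Robot

A 7-joint arm with a two-finger parallel gripper is mounted at the origin on the work surface. World frame = base frame: x ahead of the robot, y to its left, z up, the work surface at z = 0. Lengths are in mm, angles in rad, forces in N, time in s.
With the tool pointing down it reaches from about 400 to 875 mm from the base axis. Payload 4.4 kg.
Tool frame: the origin (TCP) lies on the centre line of the jaws, within the pads' length; the fingertips stand 19 mm ahead of it and the grasp point (between the pads) is the TCP; z points along the fingers, y is the line along which they close (so a half turn about z gives the same grasp; the last joint's range is limited). The gripper opens to 85 mm and grips with 20 to 120 N. Pads are 22 mm wide; open, the fingers measure 114 mm over their backs; the gripper's body (76 mm by 85 mm) begins 54 mm behind the grasp point. The pads swing forward as they close: fully open they stand 13 mm farther back than shut.
Start: joints at [-1.331, 0.628, 0.038, 1.517, -0.027, 0.996, -0.02], TCP at [195.663, 619.866, 250.313] pointing down, gripper open.
Joint ranges: [-3.06, 3.06], [-0.37, 2.12], [-1.25, 1.32], [0.18, 2.47], [-1.1, 4.24], [0.23, 1.98], [-2.94, 2.94]. Speed limits (rad/s): [2.57, 2.57, 3.14, 3.14, 3.14, 3.14, 3.14].

## Interface

Orientations are given as [roll, pitch, yaw] about the fixed x, y, z axes, in that order (R = Rz(yaw) Ry(pitch) Rx(roll)).
In Python, from cell import ctrl, viewer, silhouettes gives the robot as it stands.
- The arm moves only by the shell command python3 -m creep 'ROWS'. ROWS is JSON, a list of rows, each an object with "jaw": the gripper command: -1 is shut, 1 is fully open, values between are in proportion; "xyz": the shift along the tool's x, y, z in mm, a list of three; "angular": the turn, a rotation vector about the tool's x, y, z in rad, a list of three. In form: [{"jaw": jaw, "xyz": [tx, ty, tz], "angular": [rx, ry, rz]}, ...]. A call has 1 to 12 rows; each row is the pose to reach, as a shift and turn from the pose commanded when the call began, along the tool's axes at that moment; what a row does not reach only later rows make up. A row lasts 1/8 s, in which the tool goes at most 62.5 mm and 10.7 degrees, less where a joint would pass 70% of its speed; a pose out of reach is approached as far as the arm can. A call with a gripper value outside its range is refused whole. The fingers move at their own pace and stop on an object; the grip force is fixed at half the most. Time passes only in rows, so rows that repeat a pose let the fingers close. It gives the time, the measured TCP pose, the force, the opening and the grip force at its end, in the units of the state.
- ctrl.read_state(): the state, without advancing time (a new reading comes with each control period).
- viewer.get_image(name): name is "scene" or "top"; returns (picture, depth): 400x640x3 uint8, red, green, blue; 400x640 float32, mm along the optical axis (not along the pixel's ray), 0 where there is no reading.
- viewer.camera_model(name): a dict with "fx", "fy", "cx", "cy" (pixels), "dist" ([k1, k2, p1, p2, k3] as OpenCV has them; the pictures are not rectified), "T" (4x4, takes a point from camera to world coordinates). Camera axes: x right, y down, z forward; pixel columns grow to the right and rows downward; lengths in mm; the calibration is good to about 2 mm. A picture is of the moment at which its call begins. camera_model takes no time and is no camera call.
- ctrl.finish_job(): hands the job in; it is judged then, once.
Trained networks look in the newest picture that a camera, given by its name, has taken for a name from the list of things; names that differ only in an ending like _2 or _b are one class to them, and where a whole thing is asked for, a point or a joint stands for the part that bears it (a point fixed in the world has none). Each returns a list of dicts, best first, with "score" (0 to 1); they miss things now and then, are a little off and sometimes report something else, mostly with a low value. They report only what shows in the picture. A call takes as long as a camera call. They do not tell look-alikes from the thing itself.
- silhouettes(camera, target): "pixels" (400x640 bool, what is visible of it) and "xy" ([column, row] in pixels, amid what is visible of it).
The state is a dict: "clock": time; "qpos": joint angles; "qd": joint speeds; "tau": joint torques, N m; "eef_pos": TCP position; "tool_rot": TCP orientation; "force": force on the tool from outside, world axes, zero at the start; "torque": the same for the moment, N m; "width": finger opening in mm; "gripper_force": force on a finger pad.
Only numpy, scipy, OpenCV 4.12 (cv2) and the standard library are available. Lean on these libraries where they do the work, as an engineer would, in place of code of your own. Each camera call takes 0.05 s, during which the arm holds its last target. There are 200 camera calls.

## Task

Let the roll of tape down the dispenser's sloping lane: set one fingertip on each of the two round black plungers on the grey block, press both fully down together, and hold them there until the roll has come to rest against the stop at the low end of the lane. Then let both plungers spring back up and move clear. Do not touch the roll itself, and leave everything else on the bench where it is.

Things in the scene. Friction and masses are not known exactly. Their poses are not given: they have to be found in the camera images.
- dispenser: Tape dispenser fixed to the bench, yaw within 0.6 rad: plywood base 200 x 300 x 10 mm with a sloping lane and a grey plunger block on the robot's side of it. Origin on the bench top, z up. The lane, 64 mm wide with walls up to 115 mm above the bench, runs along y at x = 0, high at +y, falling 8 degrees to the stop wall at -y.
- block_top (a point): Centre of the plunger block's top, 70 mm above the bench. Block 60 mm (dispenser x) by 130 mm (y), 100 mm from the lane's middle line; the two plungers stand in its top 34 mm to either side of this point along y.
- stop_tabs (a point): On the lane floor between the two steel tabs that hold back the roll (10 mm proud). Each plunger carries one tab: it is out of the roll's way once that plunger is more than 10 mm down; one tab alone still stops the roll, and a tab rises again when its plunger is let go.
- plunger_left_top (a point): Centre of the flat round top of the left (dispenser +y) black plunger: 26 mm across, standing 20 mm out of the block when up (90 mm above the bench) and 6 mm when fully down. Nothing stands between it and the other plunger, 68 mm away centre to centre.
- plunger_right_top (a point): Centre of the flat top of the right (dispenser -y) plunger, same as the left one.
- plunger_left (a joint): How far the left plunger is pressed down, m: 0 up, 0.014 fully down on its stop. Its spring takes about 2 N to start and 6 N at full travel, and returns it.
- plunger_right (a joint): The same for the right plunger (so both together take about 12 N).
- roll: Roll of brown packing tape, 80 mm across, 48 mm wide, about 0.2 kg, on its rim in the lane against the stop tabs, free to roll. Origin at its centre (axes turn as it rolls). In the dispenser's frame it starts at y = 0.045, z = 0.096 (top 136 mm above the bench) and against the low stop lies at about y = -0.085, z = 0.078; the run takes about a second.
- spare_roll: Bystander: spare tape roll lying flat, 80 mm across, 48 mm high, in front of the block. Origin under its centre.
- lamp_box: Bystander: lamp box 60 x 60 x 105 mm high beside the block's left end. Origin under its centre.
- bulb_box: Bystander: bulb box 46 x 46 x 80 mm high beside the block's right end. Origin under its centre.
- spray_can: Bystander: spray can 60 mm across, 170 mm high, far left. Origin under its centre.
- pen_cup: Bystander: black cup 76 mm across, 95 mm high, far right. Origin under its centre.
- screwdriver: Bystander: screwdriver lying far right, about 200 mm long.
- parts_bin: Bystander: open blue bin 130 x 100 x 50 mm, far left. Origin under its centre.
Not all that is in view belongs to the job. What is shaped like the roll but green or red is not meant.

How it is judged:
By the outcome, as a careful person would: the job done as asked, in the order asked, and still so for the second after the job is handed in, with the robot touching nothing.
It also fails if it takes over 32 s, if anything falls off the work surface, if the arm or the gripper's body presses on something with over 40 N, if the wrist force passes 120 N, or if a joint passes its speed limit or range.

## Working session

There is one attempt and no reset: what is moved stays moved. The work goes in short steps, Python scripts to look and compute and a shell command to move; the robot and the scene stay as the last step left them, time stands still between calls to the robot, and variables do not carry over. Pictures are saved under pics/ and viewed, at most 10 in all, crops included, and the job is handed in when it is done.

```bash
mkdir -p pics; cat > h.py <<'E'
import numpy as np,cv2
from cell import ctrl,viewer,silhouettes
def world(name,px,depth):
    m=viewer.camera_model(name);K=np.array([[m['fx'],0,m['cx']],[0,m['fy'],m['cy']],[0,0,1]])
    px=np.asarray(px,float).reshape(-1,1,2)
    u=cv2.undistortPoints(px,K,np.array(m['dist'])).reshape(-1,2)
    d=np.asarray(depth).reshape(-1,1)
    T=np.array(m['T']);P=np.hstack([u*d,d])
    return P@T[:3,:3].T+T[:3,3]
def cloud(name,depth):
    v,u=np.nonzero(depth>0)
    return np.c_[u,v],world(name,np.c_[u,v],depth[v,u])
E
python3 - <<'E'
from h import *
print(ctrl.read_state())
for n in("scene","top"):
    im,d=viewer.get_image(n);cv2.imwrite(f"pics/{n}0.png",im[...,::-1]);np.save(n+"d.npy",d)
    for t in("plunger_left_top","dispenser","roll"):
        for r in silhouettes(n,t)[:3]: print(n,t,r['score'],r['xy'],r['pixels'].sum())
E
```

```text
{'clock': 0.0, 'qpos': array([-1.33079359,  0.62931316,  0.03842317,  1.51840138, -0.02699602,
        0.99625606, -0.01999685]), 'qd': array([ 0.00050763,  0.00121823, -0.00023288,  0.00042586, -0.00016285,
        0.00184105,  0.00048488]), 'tau': array([ 5.69843687e-04, -5.63416278e+01,  1.22662123e+00, -1.93442041e+01,
        1.11153806e-02,  1.06804314e-02, -1.80678632e-05]), 'eef_pos': array([195.47349525, 619.29208464, 249.39937861]), 'tool_rot': array([-3.13973216e+00,  1.55940937e-05,  2.83580968e+00]), 'force': array([ 0.35585683, -0.53781129,  1.21404244]), 'torque': array([ 0.00945319, -0.01677003, -0.0242523 ]), 'gripper_force': 0.0, 'width': 85.63732200436651}
scene plunger_left_top 0.5 [330.6, 199.0] 56
scene plunger_left_top 0.17 [318.0, 235.0] 4047
scene dispenser 0.75 [322.4, 231.8] 4273
scene roll 0.91 [449.0, 213.1] 509
scene roll 0.68 [343.4, 214.1] 528
scene roll 0.68 [345.1, 178.7] 414
top dispenser 0.7 [315.7, 188.6] 3673
top dispenser 0.69 [198.1, 231.6] 419
top roll 0.77 [375.4, 153.3] 280
top roll 0.76 [272.0, 237.8] 321
top roll 0.72 [248.6, 155.4] 391
```

View pics/scene0.png

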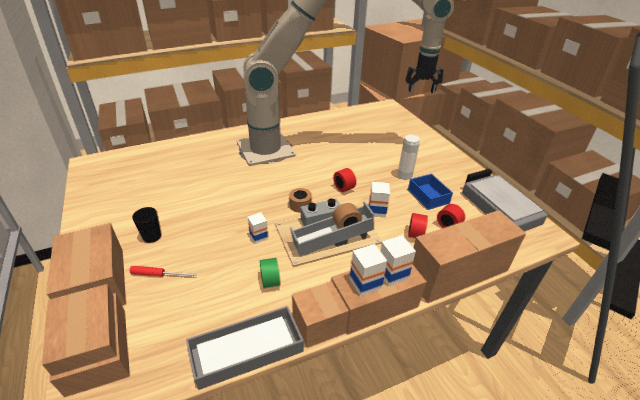

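View pics/top0.png

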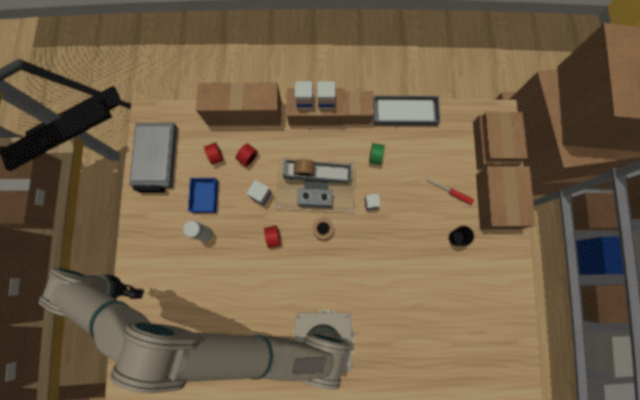

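The scene view shows the dispenser at about (330,230), with the brown roll in its lane at (347,216) and plungers at about (312,207) and (331,203). In the top view the plungers are at about (304,197) and (324,197).

- **Roll candidates (scene):** brown in the lane (347,216) is the one. The others are the spare lying flat (301,199), red (344,180), (418,225), (450,217) and green (270,272).
- **Plunger candidates (top):** the two black discs on the grey block are the ones. The others are the dark spare-roll core (323,229) and the pen cup (461,237).

Next I'll check this in a close crop and measure.

```bash
python3 - <<'E'
from h import *
im=cv2.imread("pics/top0.png");s=cv2.imread("pics/scene0.png")
a=cv2.resize(im[145:245,240:390],None,fx=4,fy=4,interpolation=cv2.INTER_CUBIC)
cv2.imwrite("pics/topcrop.png",a)
d=np.load("topd.npy");uv,P=cloud("top",d)
ds=np.load("sced.npy") if 0 else np.load("scened.npy");us,Q=cloud("scene",ds)
print(viewer.camera_model("top")['T'])
for nm,I,uvx,X in(("top",im,uv,P),("scene",s,us,Q)):
    print(nm,"table z",np.median(X[(abs(X[:,0]-450)<40)&(abs(X[:,1]-150)<100)][:,2]))
    g=I[uvx[:,1],uvx[:,0]].max(1)
    c=world(nm,[[314,197]] if nm=="top" else [[321,208]],[d[197,314] if nm=="top" else ds[208,321]])[0];print(c)
    near=np.linalg.norm(X[:,:2]-c[:2],axis=1)<65
    m=near&(X[:,2]>80)&(X[:,2]<97)&(g<75)
    for x in np.c_[uvx[m],X[m],g[m]].round(): print(*x.astype(int),sep=",",end="  ")
    b=near&(abs(X[:,2]-70)<7);print("\nblock",b.sum(),X[b].mean(0),cv2.minAreaRect(X[b][:,:2].astype(np.float32)))
E
```

```text
[[ 3.23550435e-03 -9.80161671e-01  1.98173235e-01  2.33588374e+02]
 [-9.99942077e-01 -1.13685806e-03  1.07028189e-02 -2.77025169e+00]
 [-1.02651980e-02 -1.98196385e-01 -9.80108575e-01  1.54300610e+03]
 [ 0.00000000e+00  0.00000000e+00  0.00000000e+00  1.00000000e+00]]
top table z 0.4098807899872554
[521.6637633   32.48239963  75.06739683]
304,193,534,69,88,62  305,193,533,65,94,57  303,194,530,72,90,73  305,194,530,65,89,46  306,194,530,61,88,45  307,194,530,58,89,59  322,194,530,3,89,71  323,194,530,-1,91,59  324,194,531,-4,86,54  325,194,530,-8,91,63  303,195,526,72,93,66  304,195,526,69,91,47  305,195,526,65,89,45  306,195,525,61,96,47  307,195,527,58,85,49  322,195,526,3,91,55  323,195,526,-1,90,45  324,195,527,-4,87,44  325,195,526,-8,90,52  326,195,526,-12,90,73  303,196,522,72,92,70  304,196,523,69,88,52  305,196,522,65,93,45  306,196,522,61,91,42  307,196,523,58,87,48  308,196,521,54,96,72  322,196,522,3,91,47  323,196,523,-1,89,45  324,196,522,-4,93,43  325,196,522,-8,90,42  326,196,523,-12,90,69  304,197,520,69,83,58  305,197,517,65,96,46  306,197,519,61,88,41  307,197,518,
[... 1673 characters left out ...]
,529,2,88,33  315,205,531,5,89,68  332,205,543,60,81,21  309,206,527,-14,87,31  310,206,530,-12,89,34  311,206,531,-9,89,35  312,206,533,-6,90,32  313,206,533,-3,89,37  314,206,533,1,87,31  315,206,536,3,89,70  309,207,528,-15,84,25  310,207,534,-14,89,30  311,207,534,-10,88,36  312,207,538,-9,90,37  313,207,533,-3,84,33  314,207,538,-2,88,29  309,208,531,-16,83,18  310,208,533,-13,83,14  311,208,535,-11,84,23  312,208,539,-9,86,22  313,208,536,-4,83,28  314,208,540,-2,85,23  310,209,534,-14,80,22  311,209,537,-11,82,20  312,209,539,-9,82,25  
block 361 [534.39467894  19.4763474   69.19739722] ((529.3496704101562, 28.11077117919922), (123.66300964355469, 59.93010330200195), 88.9840316772461)
```

View pics/topcrop.png

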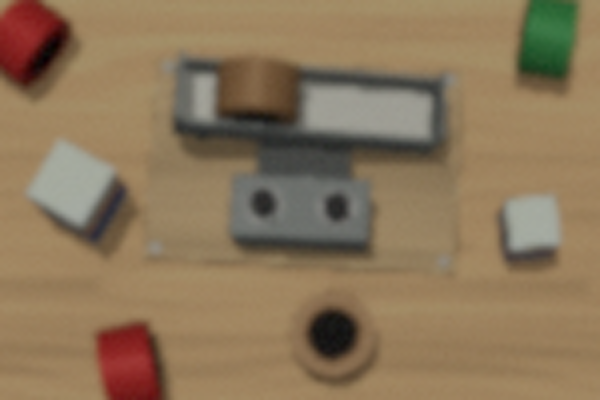

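The crop confirms the two black discs on the grey block (crop (263,204) and (337,207)), next to the lane with the brown roll (258,88). The two cameras together put the left plunger at about (526,64) and the right at about (523,-4.5), so the midpoint is about (525,30) and the yaw -0.05.

```bash
cat >> h.py <<'E'
from scipy.spatial.transform import Rotation as Rn
def go(target,yaw,pos=None,rot=None):
    s=ctrl.read_state();p=s['eef_pos'] if pos is None else np.array(pos);R=Rn.from_euler('xyz',s['tool_rot'] if rot is None else rot)
    G=Rn.from_euler('xyz',[np.pi,0,yaw])
    print("xyz",R.inv().apply(np.array(target)-p).round(1),"ang",(R.inv()*G).as_rotvec().round(4),"now",s['eef_pos'].round(1),s['tool_rot'].round(4),s['force'].round(1),s['width'],s['clock'])
E
python3 - <<'E'
from h import *
go([525,30,250],np.pi-0.052,[195.663,619.866,250.313])
E
```

```text
xyz [-4.917e+02 -4.633e+02  4.000e-01] ang [-3.000e-04 -1.000e-04 -2.539e-01] now [195.7 619.8 250.2] [-3.1413 -0.      2.8357] [ 0.5  0.8 -0.3] 85.10769750110657 0.4
```

```bash
python3 -m creep '[{"jaw":0.26,"xyz":[-491.7,-463.3,0],"angular":[0,0,-0.254]},{"jaw":0.26,"xyz":[-491.7,-463.3,0],"angular":[0,0,-0.254]},{"jaw":0.26,"xyz":[-491.7,-463.3,0],"angular":[0,0,-0.254]},{"jaw":0.26,"xyz":[-491.7,-463.3,0],"angular":[0,0,-0.254]},{"jaw":0.26,"xyz":[-491.7,-463.3,0],"angular":[0,0,-0.254]},{"jaw":0.26,"xyz":[-491.7,-463.3,0],"angular":[0,0,-0.254]},{"jaw":0.26,"xyz":[-491.7,-463.3,0],"angular":[0,0,-0.254]},{"jaw":0.26,"xyz":[-491.7,-463.3,0],"angular":[0,0,-0.254]},{"jaw":0.26,"xyz":[-491.7,-463.3,0],"angular":[0,0,-0.254]},{"jaw":0.26,"xyz":[-491.7,-463.3,0],"angular":[0,0,-0.254]},{"jaw":0.26,"xyz":[-491.7,-463.3,0],"angular":[0,0,-0.254]},{"jaw":0.26,"xyz":[-491.7,-463.3,0],"angular":[0,0,-0.254]}]'; python3 -c "
from h import *
import numpy as np
go([525,30,150],np.pi-0.052)"
```

```text
clock: 1.9
eef_pos: [526.8, 24.9, 250.4]
tool_rot: [-3.139, 0.002, 3.081]
force: [-0.7, 0.6, 0.5]
width: 53.5
gripper_force: 0.0
xyz [  2.3   5.2 100.4] ang [-0.0022  0.0018 -0.0082] now [526.8  24.9 250.4] [-3.1394e+00  1.8000e-03  3.0814e+00] [-0.7  0.6  0.5] 53.54144475995609 1.9
```

```bash
python3 -m creep '[{"jaw":0.26,"xyz":[0,0,60],"angular":[0,0,0]},{"jaw":0.26,"xyz":[0,0,115],"angular":[0,0,0]},{"jaw":0.26,"xyz":[0,0,115],"angular":[0,0,0]},{"jaw":0.26,"xyz":[0,0,115],"angular":[0,0,0]},{"jaw":0.26,"xyz":[0,0,115],"angular":[0,0,0]}]'; python3 -c "
from h import *
import numpy as np
go([525,30,135],np.pi-0.052)
im,d=viewer.get_image('scene');np.save('s1d.npy',d)
im2,d2=viewer.get_image('top')
a=cv2.resize(im[140:260,260:400],None,fx=4,fy=4,interpolation=cv2.INTER_CUBIC)[...,::-1]
cv2.imwrite('pics/s1.png',a)
cv2.imwrite('pics/t1.png',cv2.resize(im2[145:245,240:390],None,fx=4,fy=4,interpolation=cv2.INTER_CUBIC)[...,::-1])"
```

```text
clock: 2.52
eef_pos: [526.7, 30.5, 137.7]
tool_rot: [3.141, 0.005, 3.09]
force: [0.6, 0.4, 0.2]
width: 53.6
gripper_force: 0.0
xyz [ 1.7 -0.6  2.7] ang [0.0008 0.0045 0.0006] now [526.7  30.5 137.7] [3.1408 0.0045 3.0902] [0.6 0.4 0.2] 53.55604368906914 2.525
```

View pics/s1.png

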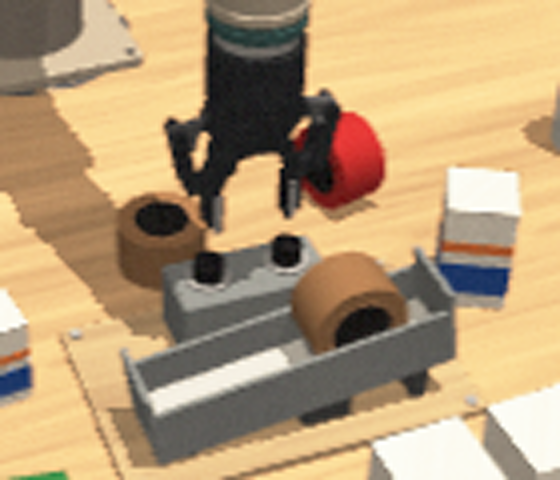

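View pics/t1.png

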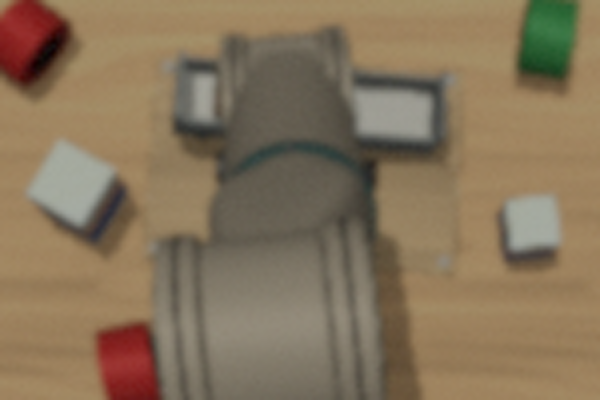

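The fingers hang just above the plungers: tips at crop (215,228) and (291,215), plungers at (209,258) and (287,240). The roll is still at the tabs. I'll check this with a projection.

```bash
python3 -c "
from h import *
m=viewer.camera_model('scene');K=np.array([[m['fx'],0,m['cx']],[0,m['fy'],m['cy']],[0,0,1]]);T=np.linalg.inv(np.array(m['T']))
def pj(P):
    u=cv2.projectPoints(np.array(P,float),cv2.Rodrigues(T[:3,:3])[0],T[:3,3],K,np.array(m['dist']))[0].reshape(-1,2);return ((u-[260,140])*4).round(1)
s=ctrl.read_state();e=s['eef_pos'];R=Rn.from_euler('xyz',s['tool_rot'])
print('now',e,s['clock'])
for z in(12,16,19): print('tips R,L',z,pj(e+R.apply([[0,-34,z],[0,34,z]])).tolist())
dy=np.array([.052,.9986,0])
for x in(522,525,528,531): print('plungers R,L x',x,pj([np.array([x,30,90])-34*dy,np.array([x,30,90])+34*dy]).tolist())
d=np.load('s1d.npy');im,_=viewer.get_image('scene')
uv,X=cloud('scene',d);D=X-e;b=(np.linalg.norm(D[:,:2],axis=1)<60)&(X[:,2]>107)&(X[:,2]<135)
for sg in(-1,1):
    q=X[b&(D[:,1]*sg>0)];print(len(q),q.mean(0),q[:,2].min(),np.median(q,0))
g=im.max(2)[uv[:,1],uv[:,0]]
for y in(-4,64):
    q=X[(abs(X[:,1]-y)<16)&(abs(X[:,0]-526)<18)&(X[:,2]>86)&(X[:,2]<94)&(g<60)];print(len(q),q.mean(0),q.min(0),q.max(0))
"
```

```text
now [526.2914323   30.28459668 137.27291905] 2.625
tips R,L 12 [[207.7, 222.0], [287.8, 204.9]]
tips R,L 16 [[207.7, 226.0], [287.6, 208.9]]
tips R,L 19 [[207.6, 229.0], [287.4, 211.9]]
plungers R,L x 522 [[204.7, 253.4], [283.2, 236.3]]
plungers R,L x 525 [[206.2, 255.6], [284.8, 238.4]]
plungers R,L x 528 [[207.6, 257.8], [286.3, 240.6]]
plungers R,L x 531 [[209.1, 260.0], [287.9, 242.7]]
11 [533.47205766  -2.93234104 129.55552922] 123.65450732488 [535.95220497  -2.29415988 130.73855285]
17 [535.24448381  60.87435756 129.04330339] 124.21133575564727 [537.04937623  58.95325798 128.62094143]
30 [527.71537994  -5.13717651  88.57193631] [515.36199381 -16.46695382  86.6399566 ] [537.51249096   4.95856501  91.37259729]
27 [531.14312302  62.60841318  88.51035892] [519.01286804  52.67046783  86.33200257] [543.56107032  71.82790327  91.57011759]
```

```bash
python3 -m creep '[{"jaw":0.26,"xyz":[0,0,15],"angular":[0,0,0]},{"jaw":0.26,"xyz":[0,0,25],"angular":[0,0,0]},{"jaw":0.26,"xyz":[0,0,30],"angular":[0,0,0]},{"jaw":0.26,"xyz":[0,0,30],"angular":[0,0,0]},{"jaw":0.26,"xyz":[0,0,30],"angular":[0,0,0]}]'; python3 -c "
from h import *
im,d=viewer.get_image('scene')
cv2.imwrite('pics/s2.png',cv2.resize(im[170:230,285:365],None,fx=8,fy=8,interpolation=cv2.INTER_CUBIC)[...,::-1])"
```

```text
clock: 3.3
eef_pos: [524.7, 30.0, 105.3]
tool_rot: [-3.141, -0.001, 3.09]
force: [-0.8, -0.7, 2.9]
width: 54.2
gripper_force: 0.9
```

View pics/s2.png

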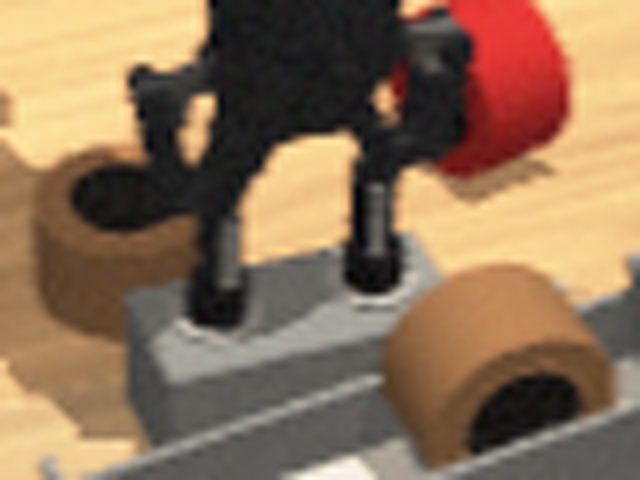

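Both tips sit centred on the plungers (crop (222,285) and (375,255)). The force of about 3 N shows light contact at z = 105. Now I'll press.

```bash
python3 -m creep '[{"jaw":0.26,"xyz":[0,0,4],"angular":[0,0,0]},{"jaw":0.26,"xyz":[0,0,8],"angular":[0,0,0]},{"jaw":0.26,"xyz":[0,0,12],"angular":[0,0,0]},{"jaw":0.26,"xyz":[0,0,15],"angular":[0,0,0]},{"jaw":0.26,"xyz":[0,0,16],"angular":[0,0,0]},{"jaw":0.26,"xyz":[0,0,16],"angular":[0,0,0]},{"jaw":0.26,"xyz":[0,0,16],"angular":[0,0,0]}]'
```

```text
clock: 4.22
eef_pos: [525.5, 30.0, 91.2]
tool_rot: [3.141, 0.002, 3.09]
force: [-5.5, -0.4, 21.9]
width: 53.7
gripper_force: 10.9
```

```bash
python3 -m creep '[{"jaw":0.26,"xyz":[0,0,1],"angular":[0,0,0]},{"jaw":0.26,"xyz":[0,0,1],"angular":[0,0,0]},{"jaw":0.26,"xyz":[0,0,1],"angular":[0,0,0]},{"jaw":0.26,"xyz":[0,0,1],"angular":[0,0,0]},{"jaw":0.26,"xyz":[0,0,1],"angular":[0,0,0]},{"jaw":0.26,"xyz":[0,0,1],"angular":[0,0,0]},{"jaw":0.26,"xyz":[0,0,1],"angular":[0,0,0]},{"jaw":0.26,"xyz":[0,0,1],"angular":[0,0,0]},{"jaw":0.26,"xyz":[0,0,1],"angular":[0,0,0]},{"jaw":0.26,"xyz":[0,0,1],"angular":[0,0,0]},{"jaw":0.26,"xyz":[0,0,1],"angular":[0,0,0]},{"jaw":0.26,"xyz":[0,0,1],"angular":[0,0,0]}]'; python3 -c "
from h import *
im,d=viewer.get_image('scene')
cv2.imwrite('pics/s3.png',cv2.resize(im[160:260,260:400],None,fx=5,fy=5,interpolation=cv2.INTER_CUBIC)[...,::-1])"
```

```text
clock: 5.72
eef_pos: [525.5, 30.0, 91.1]
tool_rot: [3.141, 0.002, 3.09]
force: [-6.7, 0.8, 31.2]
width: 53.7
gripper_force: 15.4
```

View pics/s3.png

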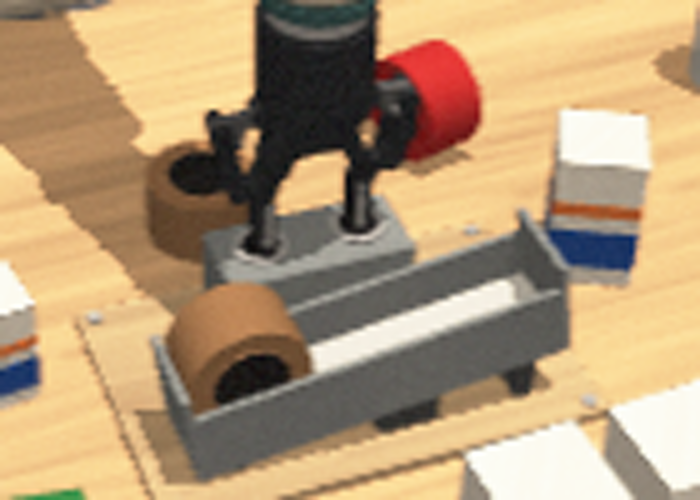

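The roll rests at the low stop (crop (240,345)) and both plungers are fully down. I'll hold a moment more, then rise straight up.

```bash
python3 -m creep '[{"jaw":0.26,"xyz":[0,0,0],"angular":[0,0,0]},{"jaw":0.26,"xyz":[0,0,0],"angular":[0,0,0]},{"jaw":0.26,"xyz":[0,0,0],"angular":[0,0,0]},{"jaw":0.26,"xyz":[0,0,0],"angular":[0,0,0]},{"jaw":0.26,"xyz":[0,0,-8],"angular":[0,0,0]},{"jaw":0.26,"xyz":[0,0,-18],"angular":[0,0,0]},{"jaw":0.26,"xyz":[0,0,-40],"angular":[0,0,0]},{"jaw":0.26,"xyz":[0,0,-80],"angular":[0,0,0]},{"jaw":0.26,"xyz":[0,0,-130],"angular":[0,0,0]},{"jaw":0.26,"xyz":[0,0,-130],"angular":[0,0,0]},{"jaw":0.26,"xyz":[0,0,-130],"angular":[0,0,0]},{"jaw":0.26,"xyz":[0,0,-130],"angular":[0,0,0]}]'; python3 -c "
from h import *
im,d=viewer.get_image('scene')
cv2.imwrite('pics/s4.png',cv2.resize(im[140:260,240:400],None,fx=5,fy=5,interpolation=cv2.INTER_CUBIC)[...,::-1])"
```

```text
clock: 7.28
eef_pos: [524.2, 29.9, 216.9]
tool_rot: [-3.141, -0.003, 3.09]
force: [0.3, -0.1, -0.9]
width: 53.8
gripper_force: 0.0
```

View pics/s4.png

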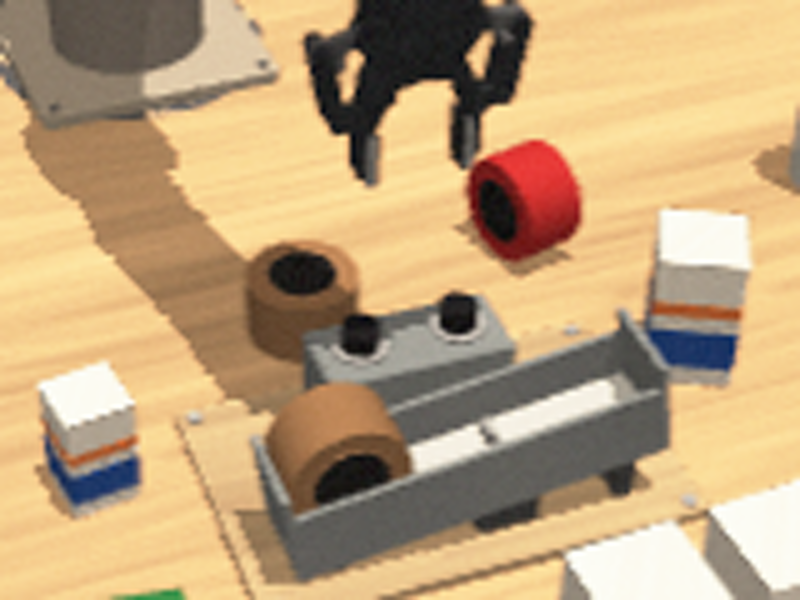

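Both plungers are back up ((360,335), (458,313)), the roll is at the low stop (340,445), and the gripper is clear.

```bash
python3 -c "
from cell import ctrl
print(ctrl.finish_job())"
```

```text
the job is handed in; nothing more can be done
None
```

The roll rolled down and rests against the low stop, both plungers have sprung back up, the gripper is clear, nothing else appears to have moved, and the job is handed in at about 7.3 s on the robot's clock.

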